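Clamp the sample vials in the shaker

TASK

Load the shaker for an extraction run: stand every green-capped sample vial upright in the tray, one to a bay, then swing the bridge shut over them and push the orange-headed pin from the parking block fully home through fork and bridge. Only then screw the T-handle clockwise all the way down to its stop, so that the plate holds the vials. Leave the blue-capped vials and the other things on the bench where they are, and knock no vial over.

Things in the scene. Friction and masses are not known exactly. Their poses are not given: they have to be found in the camera images.
- shaker: Vial shaker, white bench machine 310 x 180 x 50 mm, fixed; origin under its centre, z up, x along the bays from the grey fork pillar (near end, x = -122 mm) to the hinge pillar (far end, x = +125 mm, 215 mm high, 30 mm thick). On it an aluminium carriage (60 mm up, 294 x 125 mm) with a dark blue four-bay tray on the centre line, rim 82 mm up, bay floor 63 mm up.
- bay1 (a point): Centre of the floor of tray bay 1 of 4 (bays follow one another along the shaker's x at 39 mm; each is 36 x 36 mm inside, walls 3 mm, 19 mm or less above the floor). Empty at the start; a bay takes one vial, standing.
- bay2 (a point): Centre of the floor of tray bay 2 of 4 (bays follow one another along the shaker's x at 39 mm; each is 36 x 36 mm inside, walls 3 mm, 19 mm or less above the floor). Empty at the start; a bay takes one vial, standing.
- bay3 (a point): Centre of the floor of tray bay 3 of 4 (bays follow one another along the shaker's x at 39 mm; each is 36 x 36 mm inside, walls 3 mm, 19 mm or less above the floor). Empty at the start; a bay takes one vial, standing.
- bay4 (a point): Centre of the floor of tray bay 4 of 4 (bays follow one another along the shaker's x at 39 mm; each is 36 x 36 mm inside, walls 3 mm, 19 mm or less above the floor). Empty at the start; a bay takes one vial, standing.
- vial1_mid (a point): Sample vial: amber glass with a white label and a GREEN cap, 27.5 mm diameter up to 76 mm, cap 24 mm diameter, 95 mm high over all, about 75 g, stands on the bench. The point is at its centre, half-way up (47.5 mm), z along the vial. Absent in some starts (None).
- vial2_mid (a point): Sample vial: amber glass with a white label and a GREEN cap, 27.5 mm diameter up to 76 mm, cap 24 mm diameter, 95 mm high over all, about 75 g, stands on the bench. The point is at its centre, half-way up (47.5 mm), z along the vial. Absent in some starts (None).
- vial3_mid (a point): Sample vial: amber glass with a white label and a GREEN cap, 27.5 mm diameter up to 76 mm, cap 24 mm diameter, 95 mm high over all, about 75 g, stands on the bench. The point is at its centre, half-way up (47.5 mm), z along the vial. Absent in some starts (None).
- vial4_mid (a point): Sample vial: amber glass with a white label and a GREEN cap, 27.5 mm diameter up to 76 mm, cap 24 mm diameter, 95 mm high over all, about 75 g, stands on the bench. The point is at its centre, half-way up (47.5 mm), z along the vial. Absent in some starts (None).
- blank1_mid (a point): Blank vial: the same vial with a BLUE cap; not for this run, stays where it stands. The point is at its centre, half-way up.
- blank2_mid (a point): Blank vial: the same vial with a BLUE cap; not for this run, stays where it stands. The point is at its centre, half-way up.
- bridge (a joint): Swing of the clamping bridge about the hinge pillar: 0 = shut, at its stop, pin holes in line; starts open 1.3 to 1.5 rad towards the shaker's -y side. Steel bar 30 mm wide, 190 to 206 mm above the bench, ending in a lug, pin hole 247 mm from the hinge axis. Stiff (0.3 N m), stays where left. Beneath hangs a pressure plate 150 x 30 mm that clears standing vials by 7 mm until screwed down.
- grab (a point): Middle of the black upright grab knob on the bridge, 16 mm diameter, its top 36 mm above the bar's upper face (this point 22 mm above that face), 205 mm from the hinge axis. The bridge is swung by it.
- screw (a joint): Turn of the T-handle screw in the middle of the bridge (125 mm from the hinge axis), growing clockwise seen from above: 0 = fully up, 15.71 (two and a half turns) = fully down at its stop, the sprung plate holding the vials by their caps. Starts at 0.3 to 4, sinks 5 mm a turn, stiff (0.25 N m), stays where left.
- tbar_a (a point): Grasp point on one arm of the T-handle: level steel bar, 10 mm round, 110 mm long, a red 16 mm ball on each end. The point lies on the bar 40 mm from the screw's axis (which is midway to the other point), the ball's centre at 57 mm. Hub 22 mm wide. The bar is 59 mm above the upper face of the bridge when the screw is up, 46.5 mm when down.
- tbar_b (a point): The same point on the opposite arm of the T-handle.
- pin_head (a point): Centre of the head of the locking pin, z up along the pin. Orange cylindrical head 22 mm across, 34 mm high; below it a 10 mm steel shank 52 mm long, its last 12 mm tapered to 4 mm. 70 g. At the start it stands in the parking block, head resting on the block.
- block: Parking block for the pin, grey metal, 64 x 64 x 56 mm, 0.9 kg, loose on the bench, with an upright 12.5 mm hole through its middle; origin at the centre of its underside.
- fork_mouth (a point): Centre of the pin hole in the top face of the fork (two level tines 32 mm wide, 8 mm thick, open towards the shaker's -y; upright wall 17 to 31 mm to +y of the hole, as high as the top tine). Holes in tines and lug are 12.5 mm. Pin home = head resting on this face, head centre 17 mm above this point.
- reagent_o (a point): White reagent bottle with orange cap, 48 mm diameter, 85 mm high, a bystander; point at the centre of its underside.
- beaker_o (a point): Glass beaker 84 mm diameter, 105 mm high, a bystander; point at the centre of its underside.
- pipette_o (a point): Pipette lying on the bench, 250 mm long, a bystander; point on the bench under its middle.
- cap_o (a point): Loose red cap, 26 mm diameter, 11 mm high, a bystander; point at the centre of its underside.
- tipbox_o (a point): Blue box of pipette tips, 120 x 85 x 60 mm, a bystander; point at the centre of its underside.
Not all that is in view belongs to the job. Leave any purple look-alike of the part that bears vial4_mid alone. Leave any red or yellow look-alike of the part that bears vial1_mid alone.

How it is judged (in metres and radians):
On the way, in this order (a step that is already met when the one before it is completed fails the run):
1. every sample vial that is there stands in a bay of the tray (x of vial1_mid in the frame of shaker between -0.078 and 0.078 m and y of vial1_mid in the frame of shaker between -0.01 and 0.01 m and z of vial1_mid in the frame of shaker between 0.105 and 0.116 m and angle between each of vial1_mid, vial2_mid, vial3_mid, vial4_mid's own z axis and vertical below 0.12 rad and x of vial2_mid in the frame of shaker between -0.078 and 0.078 m and y of vial2_mid in the frame of shaker between -0.01 and 0.01 m and z of vial2_mid in the frame of shaker between 0.105 and 0.116 m and x of vial3_mid in the frame of shaker between -0.078 and 0.078 m and y of vial3_mid in the frame of shaker between -0.01 and 0.01 m and z of vial3_mid in the frame of shaker between 0.105 and 0.116 m and x of vial4_mid in the frame of shaker between -0.078 and 0.078 m and y of vial4_mid in the frame of shaker between -0.01 and 0.01 m and z of vial4_mid in the frame of shaker between 0.105 and 0.116 m), for 0.2 s.
2. the bridge is shut and the pin is fully home through fork and bridge (value of joint bridge below 0.025 rad and horizontal distance between pin_head and fork_mouth below 0.004 m and z of pin_head in the frame of fork_mouth between 0.013 and 0.0205 m), for 0.2 s.
3. the T-handle is screwed down to its stop (value of joint screw above 15.35 rad), for 0.2 s.
At the end, for the whole second after the job is handed in: Every green vial present stands in a bay (within 7 degrees, 5 mm of the floor), bridge shut (0.025 rad), pin home (head within 3.5 mm of the fork, 4 mm of the axis), screw within 0.35 rad of its stop at 15.71 (all of step 1 and all of step 2 and value of joint screw above 15.35 rad); the robot touches nothing.
It fails at once if a blue-capped vial or another bystander is moved by more than 3 cm (distance of any of blank1_mid, blank2_mid, reagent_o, beaker_o, pipette_o, cap_o, tipbox_o from where it was at the start of the episode above 0.03 m).
It fails at once if a sample vial is tipped right over (angle between any of vial1_mid, vial2_mid, vial3_mid, vial4_mid's own z axis and vertical above 1 rad).
Of vial1, vial2, vial3, vial4 only 2 to 4 are there at a start; the rules pass over those that are not, and their reading is None.
At some moment in a run one of block may be knocked a few centimetres aside while the robot is not near it.
It also fails if it takes over 210 s, if anything falls off the work surface, if the arm or the gripper's body presses on something with over 40 N, if the wrist force passes 120 N, or if a joint passes its speed limit or range.

ROBOT

A 6-joint arm with a two-finger parallel gripper is mounted at the origin on the work surface. World frame = base frame: x ahead of the robot, y to its left, z up, the work surface at z = 0. Lengths are in mm, angles in rad, forces in N, time in s.
With the tool pointing down it reaches from about 300 to 950 mm from the base axis. Payload 3.1 kg.
Tool frame: the origin (TCP) lies at the very end of the fingers, on their centre line; the grasp point (between the pads) lies 19 mm behind it (r.grasp_offset is the distance from the TCP to the grasp point, in mm); y points along the fingers, z is the direction in which the jaws open and shut, and the axes are right-handed (so a half turn about y gives the same grasp; the last joint's range is limited). The gripper opens to 85 mm and grips with 20 to 120 N. Pads are 22 mm wide; open, the fingers measure 114 mm over their backs; the gripper's body (76 mm by 85 mm) begins 54 mm behind the grasp point. The pads swing forward as they close: fully open they stand 13 mm farther back than shut.
Start: joints at [-1.359, 0.308, 1.634, -0, 1.2, -0.07], TCP at [173.776, -600.362, 231.272] pointing down, gripper open.
Joint ranges: [-3.06, 3.06], [-0.79, 1.96], [0.05, 2.63], [-1.19, 4.34], [0.05, 2.64], [-2.94, 2.94]. Speed limits (rad/s): [2.79, 2.79, 3.14, 3.14, 3.14, 3.14].

INTERFACE

Orientations are given as [roll, pitch, yaw] about the fixed x, y, z axes, in that order (R = Rz(yaw) Ry(pitch) Rx(roll)).
In Python, from rig import r gives the robot as it stands. Calls block until the motion is done:
- r.move_pose(position, orientation): joint-space move of the TCP to a pose.
- r.move_linear(position, speed=150, rotation=None): straight line of the TCP; rotation=None keeps the orientation; speed is the mean speed in mm/s.
- r.set_joints(angles): joint-space move.
- r.grip(opening, effort=None): finger opening in mm; effort is the grip in N (None keeps the last); returns when the fingers have stopped.
- r.hold(seconds).
- r.solve_ik(position, orientation): joint angles nearest the present ones, or None.
- r.grab_frame(name): name is "side" or "top"; returns a dict with "img" (480x640x3 uint8, blue, green, red), "range_z" (480x640 float32, mm along the optical axis (not along the pixel's ray), 0 where there is no reading), "intrinsics" (3x3 intrinsics, pixels), "D" ([k1, k2, p1, p2, k3] as OpenCV has them; the pictures are not rectified), "rvec" (rotation vector, rad) and "tvec" (3), from world to camera coordinates, as OpenCV has them. Camera axes: x right, y down, z forward; pixel columns grow to the right and rows downward; lengths in mm; the calibration is good to about 2 mm. A picture is of the moment at which its call begins.
A pose or a line that the arm cannot do raises r.IKError and nothing moves.
- r.finish_job(): hands the job in, once; it reports no verdict.
Readings, each from a call of its own:
- r.current_clock(): time.
- r.current_qpos(): joint angles.
- r.current_dq(): joint speeds.
- r.current_effort(): joint torques, N m.
- r.current_ee_pos(): TCP position.
- r.current_eef_rot(): TCP orientation.
- r.current_force(): force on the tool from outside, world axes, zero at the start.
- r.current_moment(): the same for the moment, N m.
- r.current_grip_width(): finger opening in mm.
Only numpy, scipy, OpenCV 4.12 (cv2) and the standard library are available. Lean on these libraries where they do the work, as an engineer would, in place of code of your own. Each camera call takes 0.05 s, during which the arm holds its last target.

## Working session

There is one attempt and no reset: what is moved stays moved. The work goes in short steps, each a Python script; the robot and the scene stay as the last script left them, time stands still between calls to the robot, and variables do not carry over. Pictures are saved under pics/ and viewed, and the job is handed in when it is done.

```bash
ls; mkdir -p pics
cat > h.py <<'E'
import numpy as np, cv2
from rig import r
def snap(n,tag):
    f=r.grab_frame(n); cv2.imwrite(f'pics/{tag}.png',f['img']); np.savez(f'pics/{tag}.npz',**f); return f
def cloud(f):
    K,D=np.array(f['intrinsics'],float),np.array(f['D'],float)
    R,_=cv2.Rodrigues(np.array(f['rvec'],float)); t=np.array(f['tvec'],float).reshape(3)
    h,w=f['range_z'].shape
    u,v=np.meshgrid(np.arange(w),np.arange(h))
    p=cv2.undistortPoints(np.stack([u,v],-1).reshape(-1,1,2).astype(float),K,D).reshape(h,w,2)
    z=f['range_z'].astype(float)
    P=np.dstack([p*z[...,None],z])
    W=(P-t)@R
    W[z==0]=np.nan
    return W
def ray(f,u,v,zp):
    K,D=np.array(f['intrinsics'],float),np.array(f['D'],float)
    R,_=cv2.Rodrigues(np.array(f['rvec'],float)); t=np.array(f['tvec'],float).reshape(3)
    p=cv2.undistortPoints(np.array([[[u,v]]],float),K,D).reshape(2)
    d=R.T@np.array([p[0],p[1],1]); c=-R.T@t
    return c+d*(zp-c[2])/d[2]
def proj(f,X):
    p,_=cv2.projectPoints(np.array(X,float).reshape(-1,1,3),np.array(f['rvec'],float),np.array(f['tvec'],float),np.array(f['intrinsics'],float),np.array(f['D'],float))
    return p.reshape(-1,2)
E
python3 - <<'E'
from h import *
for n in('side','top'):
    f=snap(n,n+'0'); R,_=cv2.Rodrigues(np.array(f['rvec'],float)); print(n,-R.T@np.array(f['tvec']).reshape(3),f['intrinsics'],f['D'])
print(r.current_clock(),r.current_eef_rot(),r.current_ee_pos(),r.current_grip_width(), r.grasp_offset)
E
```

```text
pics
side [-262.55213452  765.71374767 1017.17773987] [[616.58739758   0.         315.6543973 ]
 [  0.         616.58739758 243.83694615]
 [  0.           0.           1.        ]] [-0.139736  0.        0.        0.        0.      ]
top [ 436.70614388  -16.64487537 1348.85734786] [[437.23883469   0.         317.36673789]
 [  0.         437.23883469 229.07434616]
 [  0.           0.           1.        ]] [0.00509477 0.         0.         0.         0.        ]
0.1 [-1.57291105e+00  1.67929733e-04 -2.85982252e+00] [ 173.62100519 -599.62000089  230.15293373] 85.4018710331764 18.700000000000003
```

View pics/side0.png

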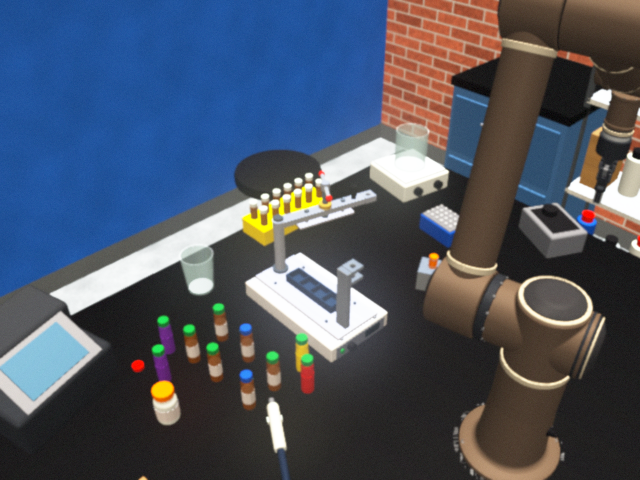

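View pics/top0.png

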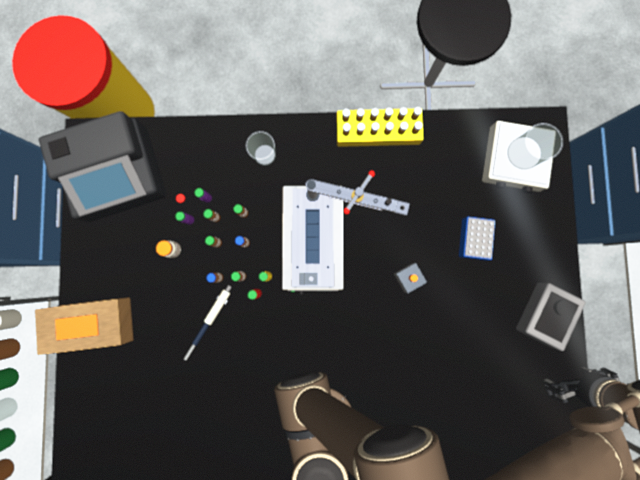

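Run:
```python
from h import *
a=cv2.imread('pics/side0.png')[290:430,125:330]; cv2.imwrite('pics/c1.png',cv2.resize(a,None,fx=3.9,fy=3.9,interpolation=cv2.INTER_CUBIC))
a=cv2.imread('pics/top0.png')[160:320,160:440]; cv2.imwrite('pics/c2.png',cv2.resize(a,None,fx=2.85,fy=2.85,interpolation=cv2.INTER_CUBIC))
for n in('side0','top0'):
    f=dict(np.load(f'pics/{n}.npz')); W=cloud(f); hsv=cv2.cvtColor(f['img'],cv2.COLOR_BGR2HSV)
    for name,lo,hi in(('green',(45,120,60),(75,255,255)),('blue',(105,120,120),(122,255,255)),('orange',(8,150,150),(20,255,255)),('red',(0,200,120),(4,255,255))):
        m=cv2.inRange(hsv,lo,hi); k,l,s,c=cv2.connectedComponentsWithStats(m)
        for i in range(1,k):
            if 15<s[i,4]<400:
                print(n,name,c[i].round(1),s[i,4],'ray z95',ray(f,*c[i],95).round(0)[:2],'depth med',np.nanmedian(W[l==i],0).round(0))
```

```text
side0 green [218.1 308. ] 119 ray z95 [626. 228.] depth med [627. 227.  94.]
side0 green [162.8 320.4] 126 ray z95 [677. 341.] depth med [679. 340.  93.]
side0 green [188.8 329.4] 132 ray z95 [614. 315.] depth med [616. 314.  93.]
side0 green [301.  338.1] 86 ray z95 [430. 157.] depth med [430. 158.  95.]
side0 green [212.1 347.8] 144 ray z95 [535. 310.] depth med [537. 309.  93.]
side0 green [157.4 349.5] 130 ray z95 [609. 397.] depth med [611. 395.  94.]
side0 green [271.9 356.7] 129 ray z95 [432. 236.] depth med [432. 235.  94.]
side0 green [307.  358.7] 107 ray z95 [379. 188.] depth med [379. 188.  95.]
side0 blue [470.3  97.6] 192 ray z95 [  930. -1171.] depth med [  961. -1224.    69.]
side0 blue [550.6 127.4] 121 ray z95 [  585. -1168.] depth med [  610. -1223.    68.]
side0 blue [560.1 146. ] 26 ray z95 [  491. -1062.] depth med [  559. -1229.    11.]
side0 blue [459.  157.5] 134 ray z95 [ 675. -739.] depth med [  976. -1223.  -203.]
side0 blue [556.1 163. ] 44 ray z95 [ 441. -942.] depth med [  558. -1225.   -58.]
side0 blue [524.9 186.1] 48 ray z95 [ 435. -740.] depth med [
[... 5356 characters left out ...]
d [  27. 1315. -524.]
top0 green [  5.9 438.1] 237 ray z95 [ -1. 873.] depth med [-217. 1315. -531.]
top0 blue [469.7 243.3] 98 ray z95 [ 513. -435.] depth med [ 507. -443.   47.]
top0 blue [238.9 240. ] 68 ray z95 [536. 226.] depth med [536. 226.  94.]
top0 blue [210.6 277.4] 71 ray z95 [430. 307.] depth med [431. 309.  94.]
top0 orange [163.8 248. ] 67 ray z95 [517. 443.] depth med [518. 449.  83.]
top0 red [372.  172.8] 24 ray z95 [ 724. -163.] depth med [ 685. -144.  267.]
top0 red [181.9 199.5] 16 ray z95 [658. 392.] depth med [670. 418.  10.]
top0 red [345.9 211.1] 25 ray z95 [613. -84.] depth med [589. -75. 267.]
top0 red [258.3 292.8] 22 ray z95 [384. 171.] depth med [383. 177.  48.]
```

View pics/c1.png

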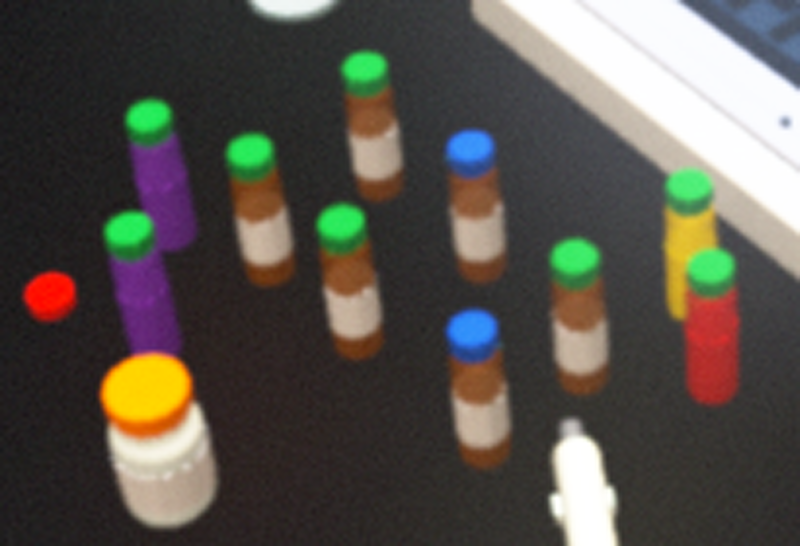

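View pics/c2.png

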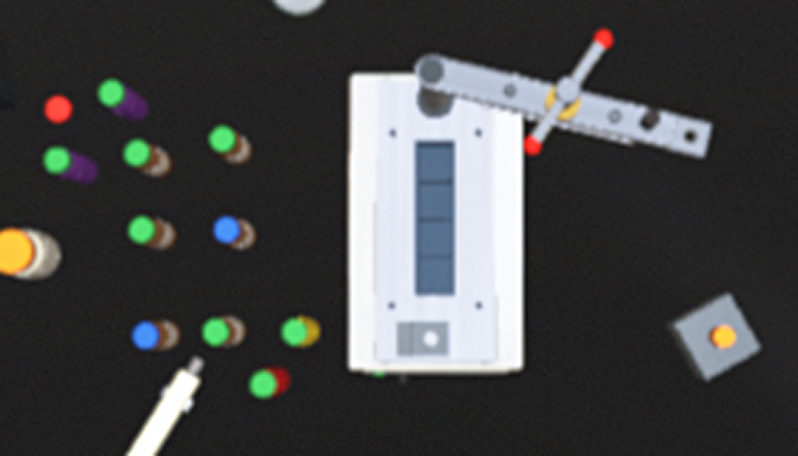

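Run:
```python
from h import *
f=dict(np.load('pics/top0.npz')); W=cloud(f); hsv=cv2.cvtColor(f['img'],cv2.COLOR_BGR2HSV)
X,Y,Z=W[...,0],W[...,1],W[...,2]
box=(X>330)&(X<760)&(Y<150)&(Y>-300)
# white body: z 44-66
m=(box&(Z>40)&(Z<70)&(Y>-120)&(Y<110)).astype(np.uint8)
k,l,s,c=cv2.connectedComponentsWithStats(m); i=1+np.argmax(s[1:,4])
cn=max(cv2.findContours((l==i).astype(np.uint8),cv2.RETR_EXTERNAL,cv2.CHAIN_APPROX_NONE)[0],key=len).reshape(-1,2)
P=np.array([ray(f,*p,50)[:2] for p in cn],np.float32); print('body',cv2.minAreaRect(P))
# tray blue
m=cv2.inRange(hsv,(95,60,40),(120,255,200)); m[~((X>350)&(X<720)&(Y>-60)&(Y<60)&(Z<100))]=0
k,l,s,c=cv2.connectedComponentsWithStats(cv2.morphologyEx(m,cv2.MORPH_CLOSE,np.ones((5,5)))); i=1+np.argmax(s[1:,4])
cn=max(cv2.findContours((l==i).astype(np.uint8),cv2.RETR_EXTERNAL,cv2.CHAIN_APPROX_NONE)[0],key=len).reshape(-1,2)
P=np.array([ray(f,*p,82)[:2] for p in cn],np.float32); print('tray',s[i],cv2.minAreaRect(P))
# bridge bar
m=box&(Z>195)&(Z<213); print('bar n',m.sum(),np.nanmedian(Z[m])); P=np.array([ray(f,u,v,206)[:2] for v,u in np.argwhere(m)],np.float32);print('bar',cv2.minAreaRect(P))
m=box&(Z>210)&(Z<222)&(Y>-60);print('hinge top',m.sum(),W[m].mean(0))
m=box&(Z>225)&(Z<250)&(Y<-100);print('knob?',m.sum(),W[m].mean(0))
m=box&(X<520)&(Y>-80)&(Z>150)&(Z<240);print('fork',m.sum(),W[m].mean(0),np.nanpercentile(Z[m],[5,50,95]))
P=np.array([ray(f,u,v,np.nanmedian(Z[m]))[:2] for v,u in np.argwhere(m)],np.float32);print(cv2.minAreaRect(P))
m=box&(Z>45)&(Z<62)&(Y<-150)&(X<480);print('block',m.sum(),W[m].mean(0)); P=np.array([ray(f,u,v,56)[:2] for v,u in np.argwhere(box&(Z>45)&(Z<100)&(Y<-150)&(X<480))],np.float32);print(cv2.minAreaRect(P))
m=cv2.inRange(hsv,(8,120,120),(25,255,255))>0
m&=box&(Y<-150)&(X<480);print('pin',m.sum(),np.nanmedian(W[m],0), ray(f,*np.argwhere(m).mean(0)[::-1],90))
for n,a in (('fork',(270,320,280,340)),('bar',(165,235,300,420)),('block',(255,300,385,435))):
    b=f['img'][a[0]:a[1],a[2]:a[3]]; cv2.imwrite(f'pics/z_{n}.png',cv2.resize(b,None,fx=6,fy=6,interpolation=cv2.INTER_CUBIC))
g=dict(np.load('pics/side0.npz'));b=g['img'][170:370,230:400];cv2.imwrite('pics/z_side.png',cv2.resize(b,None,fx=3,fy=3,interpolation=cv2.INTER_CUBIC))
```

```text
body ((537.25048828125, 14.169700622558594), (177.36141967773438, 317.24761962890625), 89.320556640625)
tray [306 210  13  53 689] ((544.5101928710938, 15.455114364624023), (35.11590576171875, 151.77857971191406), 88.86668395996094)
bar n 1053 205.12317100850527
bar ((517.7219848632812, -75.30081176757812), (277.25323486328125, 275.4230651855469), 74.7852554321289)
hinge top 301 [480.24321285  20.2055362  214.58443765]
knob? 37 [ 614.54229478 -184.83271558  239.6657618 ]
fork 230 [421.82500895  24.73773499 214.66412533] [211.51547624 214.71594497 218.10780308]
((421.8076477050781, 24.403526306152344), (46.49189758300781, 30.74675941467285), 88.87977600097656)
block 396 [ 417.61161089 -268.68586755   54.52093578]
((416.9424743652344, -272.3404541015625), (64.9007797241211, 64.74898529052734), 27.89519500732422)
pin 47 [ 417.23212796 -271.53483417   88.18255548] [ 417.72289222 -271.31946126   90.        ]
```

View pics/z_side.png

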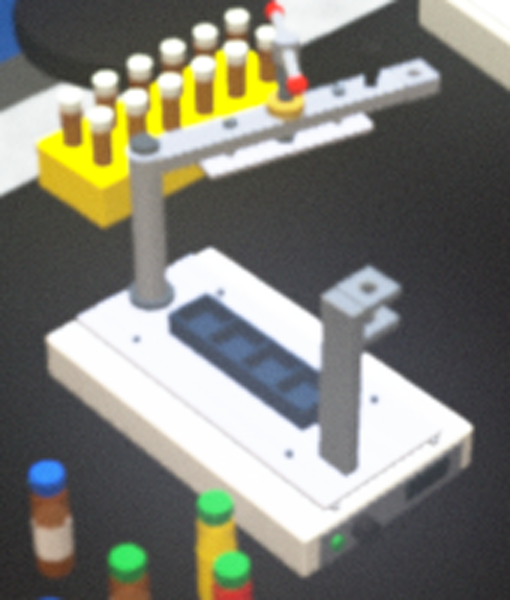

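View pics/z_bar.png

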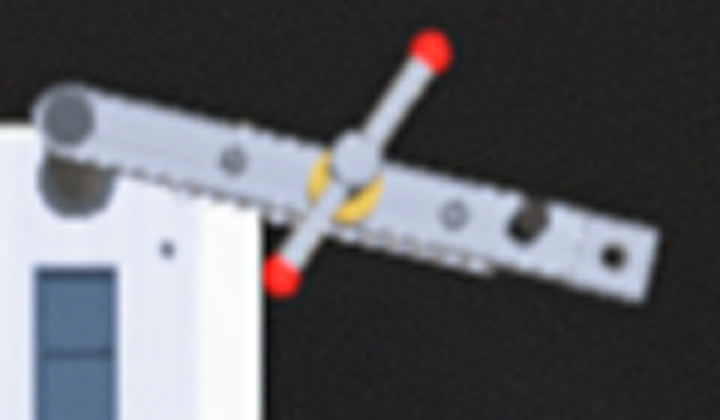

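View pics/z_fork.png

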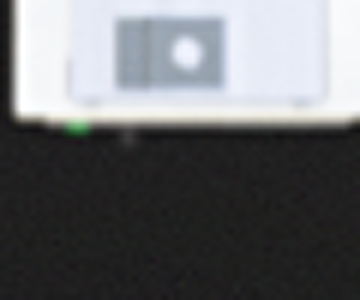

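Run:
```python
from h import *
f=dict(np.load('pics/top0.npz'));g=dict(np.load('pics/side0.npz'))
q=lambda u,v,s,ou,ov:((u+.5)/s-.5+ou,(v+.5)/s-.5+ov)
print('fork',ray(f,*q(186,52,6,280,270),214.6), 'side',ray(g,*q(369,287,3,230,170),214.6))
print('hinge',ray(f,*q(68,117,6,300,165),215),'side',ray(g,*q(147,144,3,230,170),215))
print('lughole',ray(f,*q(615,256,6,300,165),206),'side',ray(g,*q(418,72,3,230,170),206))
print('hub',ray(f,*q(355,160,6,300,165),273))
print('balls',ray(f,*q(432,50,6,300,165),266),ray(f,*q(282,275,6,300,165),266),'side',ray(g,*q(275,8,3,230,170),262),ray(g,*q(296,83,3,230,170),262))
W=cloud(f);
for u,v in((372,173),(346,211),(359,192)):print(W[v-1:v+2,u-1:u+2,2].round(0).tolist())
print('knobtop',ray(f,*q(535,208,6,300,165),242))
```

```text
fork [423.57725522  17.67250883 214.6       ] side [424.28073572  13.06250691 214.6       ]
hinge [670.0272555   12.32358702 215.        ] side [667.52256542   8.99499517 215.        ]
lughole [ 604.51386131 -226.31996753  206.        ] side [ 603.96365652 -233.48926369  206.        ]
hub [ 637.26579359 -107.99396455  273.        ]
balls [ 684.5967504  -142.18584103  266.        ] [590.7478985  -76.84591528 266.        ] side [ 692.85289705 -153.19217311  262.        ] [597.90241775 -84.49519435 262.        ]
[[269.0, 267.0, 268.0], [272.0, 273.0, 268.0], [269.0, 269.0, 269.0]]
[[271.0, 270.0, 271.0], [269.0, 268.0, 269.0], [271.0, 267.0, 270.0]]
[[274.0, 271.0, 276.0], [272.0, 272.0, 276.0], [270.0, 270.0, 275.0]]
knobtop [ 620.60769012 -186.5580188   242.        ]
```

Run:
```python
from h import *
f=dict(np.load('pics/top0.npz'))
b=f['img'][200:275,295:330]; cv2.imwrite('pics/z_tray.png',cv2.resize(b,None,fx=8,fy=8,interpolation=cv2.INTER_CUBIC))
```

```text
(no output)
```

View pics/z_tray.png

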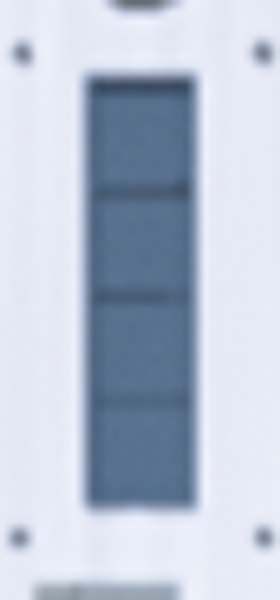

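```bash
cat >> h.py <<'E'
PI=np.pi
YAW=-0.021
FORK=np.array([423.6,17.0]); HINGE=np.array([670.0,11.8])
ex=(HINGE-FORK)/np.linalg.norm(HINGE-FORK); ey=np.array([-ex[1],ex[0]])
ORG=FORK+122.5*ex
bay=lambda i: ORG+ex*(-58.5+39*(i-1))
V={'A':(628,229),'B':(615.5,316.5),'C':(536.5,311.5),'D':(432,236.5)}
down=lambda yaw:[-PI/2,0,yaw]
def go(x,y,z,speed=250,yaw=None):
    r.move_linear([x,y,z],speed=speed,rotation=None if yaw is None else down(yaw))
def st(t=''):
    print(t,'t',round(r.current_clock(),1),'p',np.round(r.current_ee_pos(),1),'F',np.round(r.current_force(),1),'w',round(r.current_grip_width(),1))
E
python3 - <<'E'
from h import *
print(ORG,[bay(i).round(1) for i in (1,2,3,4)])
for y in (YAW,PI+YAW):
  for n,p in [('D',(*V['D'],260)),('A',(*V['A'],260)),('b1',(*bay(1),106)),('b4',(*bay(4),260)),('pin',(417,-271,61)),('hub',(545,15,240)),('knob',(615,-185,213)),('D',(*V['D'],43)),('B',(*V['B'],43))]:
    q=r.solve_ik(list(p),down(y)); print(round(y,2),n,None if q is None else np.round(q,2))
E
```

```text
[546.07272992  14.41534823] [array([487.6,  15.6]), array([526.6,  14.8]), array([565.6,  14. ]), array([604.6,  13.2])]
-0.02 D [ 0.41  0.02  1.91  0.    1.21 -1.14]
-0.02 A [ 0.28  0.37  1.49  0.    1.28 -1.27]
-0.02 b1 [-0.06  0.21  2.04  0.    0.88 -1.61]
-0.02 b4 [-0.05  0.24  1.66  0.    1.24 -1.6 ]
-0.02 pin [-0.66  0.31  2.04  0.    0.79 -2.21]
-0.02 hub [-0.05  0.15  1.81  0.    1.18 -1.6 ]
-0.02 knob [-0.36  0.36  1.61  0.    1.18 -1.91]
-0.02 D [ 0.41  0.33  2.06  0.    0.75 -1.14]
-0.02 B [ 0.41  0.64  1.56  0.    0.94 -1.14]
3.12 D [ 0.41  0.02  1.91 -0.    1.21  2.  ]
3.12 A [ 0.28  0.37  1.49 -0.    1.28  1.88]
3.12 b1 [-0.06  0.21  2.04 -0.    0.88  1.53]
3.12 b4 [-0.05  0.24  1.66 -0.    1.24  1.54]
3.12 pin [-0.66  0.31  2.04 -0.    0.79  0.93]
3.12 hub [-0.05  0.15  1.81 -0.    1.18  1.54]
3.12 knob [-0.36  0.36  1.61 -0.    1.18  1.23]
3.12 D [ 0.41  0.33  2.06 -0.    0.75  2.  ]
3.12 B [ 0.41  0.64  1.56 -0.    0.94  2.  ]
```

Run:
```python
from h import *
Y=PI+YAW
x,y=V['A']
go(173.6,-599.6,400)
r.move_pose([x,y,380],down(Y)); st()
r.grip(52,30); go(x,y,160); 
f=snap('top','t1'); snap('side','s1'); st()
```

```text
t 4.2 p [628.3 228.1 380. ] F [ 0.4 -0.2  0.5] w 84.9
 t 5.8 p [629.8 229.5 162.7] F [ 0.2 -0.1 -0.3] w 52.3
```

View pics/s1.png

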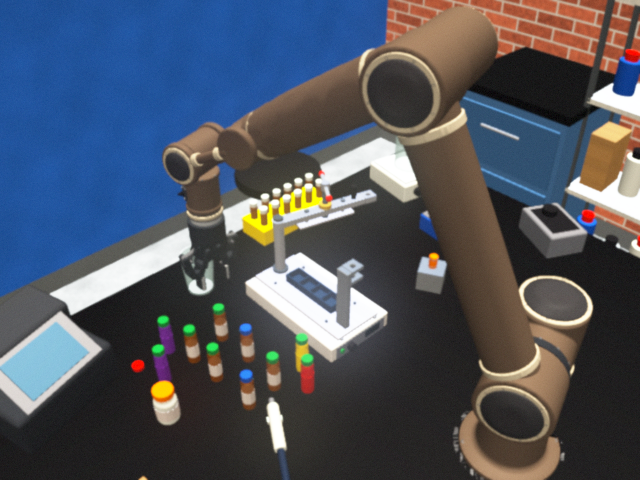

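```bash
cat >> h.py <<'E'
def settle(x,y,z,n=3):
    r.hold(0.3)
def pick(k,dx=0):
    x,y=V[k][0]+dx,V[k][1]
    p=r.current_ee_pos()
    if p[2]<255: go(p[0],p[1],270)
    r.grip(52,30)
    go(x,y,270,350); go(x,y,110,250); go(x,y,43,120); r.hold(.2); st('at '+k)
    r.grip(10,40); st('gripped')
    go(x,y,270,250); st('up')
def place(i,dx=0):
    b=bay(i)+ex*dx
    go(*b,270,250); r.hold(.2); go(*b,125,200); r.hold(.2); st('pre')
    go(*b,108,40); st('low')
E
python3 - <<'E'
from h import *
pick('A'); place(4)
snap('top','t2'); snap('side','s2')
E
python3 - <<'E'
import cv2
a=cv2.imread('pics/s2.png')[150:390,150:410]
cv2.imwrite('pics/s2c.png',cv2.resize(a,None,fx=2.4,fy=2.4,interpolation=cv2.INTER_CUBIC))
E
```

```text
at A t 8.6 p [629.1 229.3  44.3] F [-0.9 -0.7  0.2] w 52.1
gripped t 8.9 p [628.4 229.   43.7] F [-0.4 -0.5  3.2] w 26.4
up t 9.9 p [626.7 228.6 267.7] F [-0.7  0.3 -1.4] w 26.4
pre t 12.2 p [606.   13.1 126.9] F [-0.2 -0.2 -1.4] w 26.3
low t 12.8 p [604.3  13.2 107.5] F [-0.3  0.4 -0.5] w 26.3
```

View pics/s2c.png

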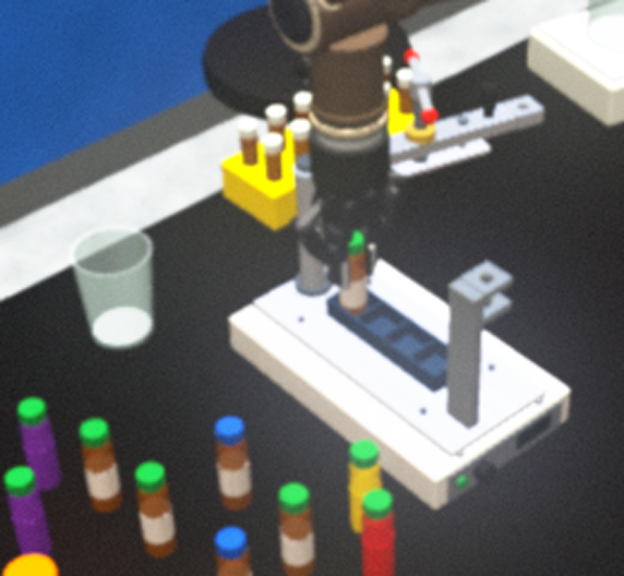

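View pics/t2.png

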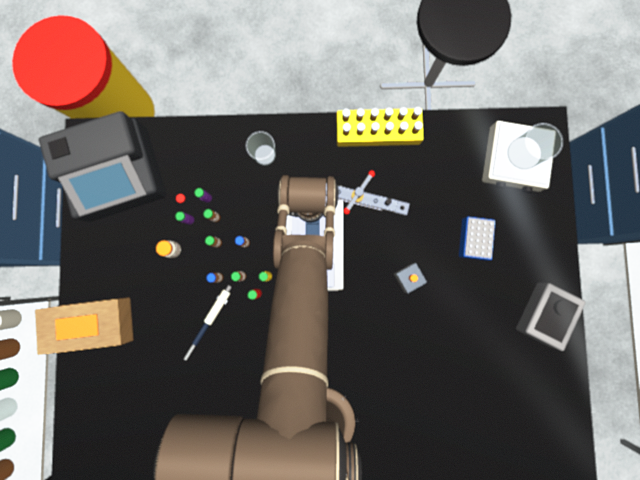

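```bash
cat >> h.py <<'E'
def release(i,dx=0):
    b=bay(i)+ex*dx
    p=r.current_ee_pos()
    r.grip(46); r.hold(.2); go(*b,200,200); go(*b,270,300); st('released')
E
python3 - <<'E'
from h import *
release(4); pick('B'); 
snap('top','t3'); snap('side','s3')
E
python3 - <<'E'
import cv2
a=cv2.imread('pics/s3.png')[150:390,150:410]
cv2.imwrite('pics/s3c.png',cv2.resize(a,None,fx=2.4,fy=2.4,interpolation=cv2.INTER_CUBIC))
a=cv2.imread('pics/t3.png')[150:310,150:410]
cv2.imwrite('pics/t3c.png',cv2.resize(a,None,fx=3,fy=3,interpolation=cv2.INTER_CUBIC))
E
```

```text
released t 14.4 p [604.5  13.2 269.7] F [ 0.  -0.2  0.8] w 45.9
at B t 17.4 p [616.5 317.   44.4] F [-0.4 -0.8 -0.2] w 52.1
gripped t 17.7 p [615.9 316.5  43.7] F [-0.4 -0.7  2.9] w 26.3
up t 18.8 p [614.2 316.  267.6] F [-0.8  1.  -1.5] w 26.2
```

View pics/s3c.png

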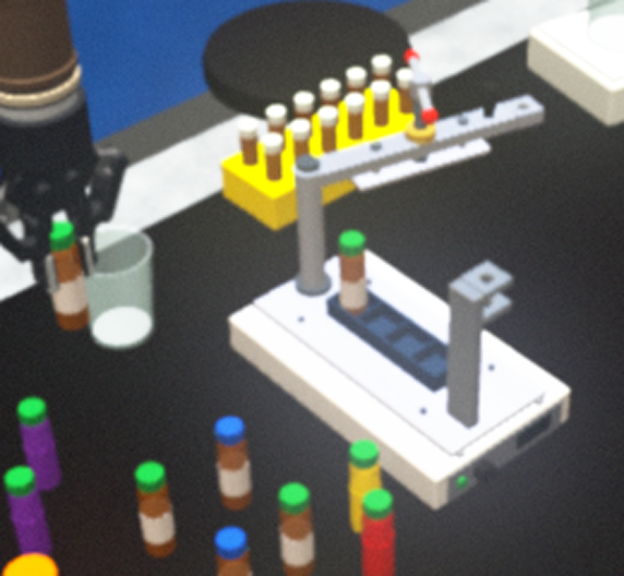

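View pics/t3c.png

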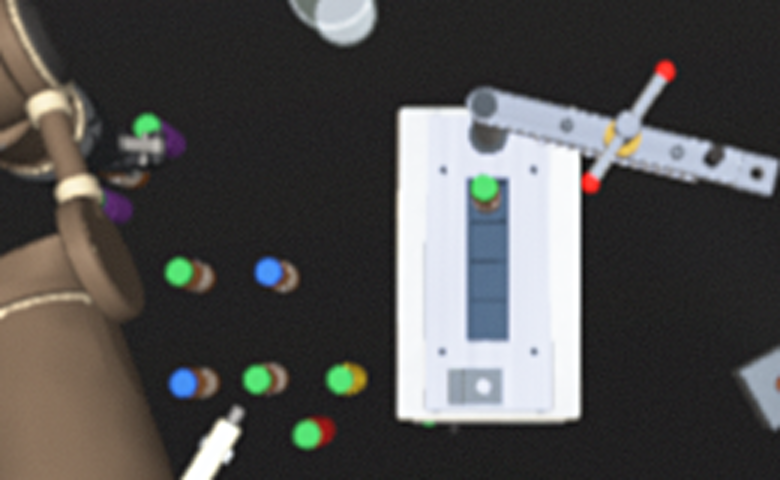

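```bash
python3 - <<'E'
from h import *
place(3); release(3); pick('C'); place(2); release(2)
pick('D',3)
snap('top','t4'); snap('side','s4')
E
python3 - <<'E'
import cv2
a=cv2.imread('pics/s4.png')[150:390,150:410]
cv2.imwrite('pics/s4c.png',cv2.resize(a,None,fx=2.4,fy=2.4,interpolation=cv2.INTER_CUBIC))
a=cv2.imread('pics/t4.png')[150:310,150:410]
cv2.imwrite('pics/t4c.png',cv2.resize(a,None,fx=3,fy=3,interpolation=cv2.INTER_CUBIC))
E
```

```text
pre t 21.5 p [566.9  14.  126.7] F [ 0.5 -0.4 -0.5] w 26.5
low t 22.1 p [565.3  14.  107.6] F [ 0.4  0.1 -1.2] w 26.4
released t 23.6 p [565.5  14.  269.7] F [-0.8  0.1 -0.7] w 46.1
at C t 26.6 p [537.4 312.   44.2] F [0.4 0.2 0. ] w 52.2
gripped t 26.9 p [536.9 311.6  43.6] F [-0.9 -0.8  2.9] w 26.6
up t 28.0 p [535.2 310.9 267.8] F [ 0.5  0.  -1.2] w 26.5
pre t 30.6 p [527.9  14.8 126.6] F [-0.6 -0.3 -1.3] w 26.9
low t 31.1 p [526.3  14.8 107.6] F [ 0.2 -0.1 -0.9] w 26.4
released t 32.7 p [526.5  14.8 269.7] F [-0.2  0.  -1.2] w 46.1
at D t 35.4 p [435.6 236.8  43.8] F [ 0.  -0.6 -0.1] w 51.7
gripped t 35.8 p [435.3 236.5  43.4] F [-0.2 -1.5  3.9] w 26.5
up t 36.8 p [433.8 236.  268.2] F [-0.7 -0.3 -0.7] w 26.3
```

View pics/s4c.png

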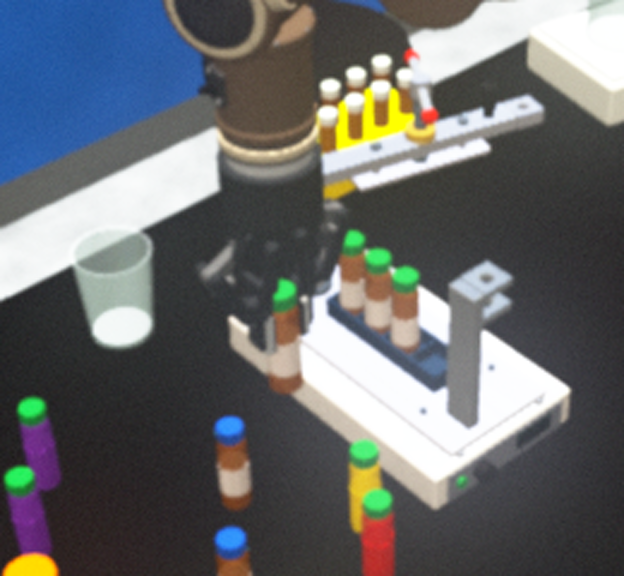

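View pics/t4c.png

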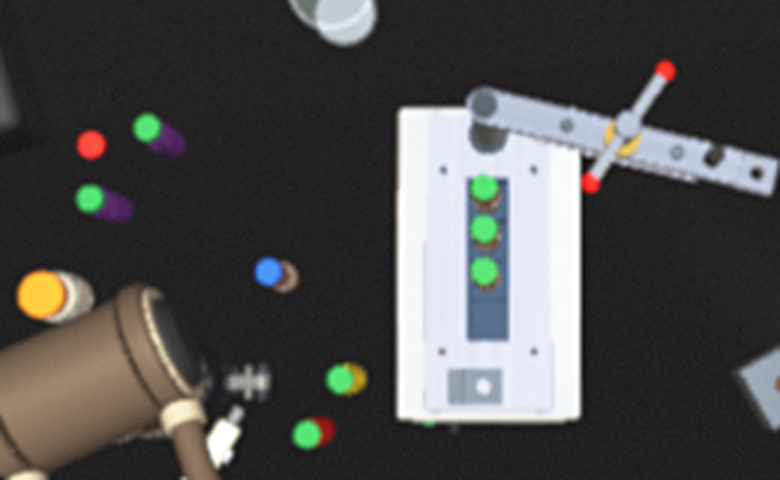

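```bash
python3 - <<'E'
from h import *
place(1,4); snap('side','s5');
E
python3 - <<'E'
import cv2
a=cv2.imread('pics/s5.png')[150:390,150:410]
cv2.imwrite('pics/s5c.png',cv2.resize(a,None,fx=2.4,fy=2.4,interpolation=cv2.INTER_CUBIC))
E
```

```text
pre t 39.3 p [492.9  15.5 126.5] F [-0.5  0.6 -1.4] w 26.4
low t 39.8 p [491.4  15.5 107.6] F [-0.3 -0.3 -1.4] w 26.8
```

View pics/s5c.png

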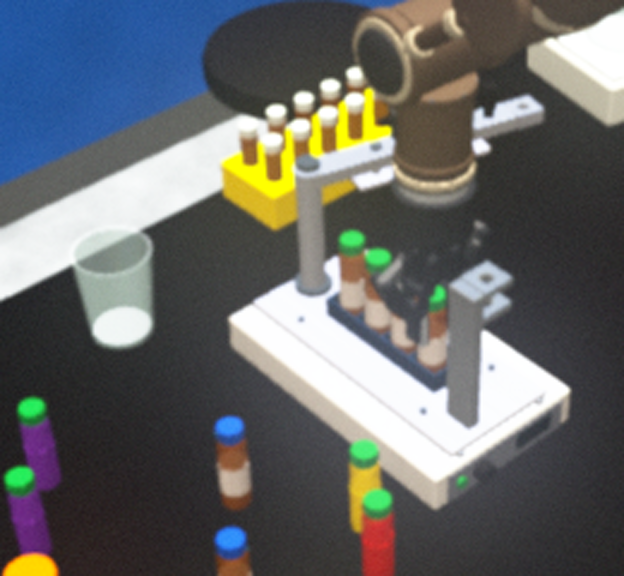

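```bash
cat >> h.py <<'E'
R0=np.arctan2(FORK[1]-HINGE[1],FORK[0]-HINGE[0])
def knob(th,rad=205):
    a=R0+th
    return HINGE+rad*np.array([np.cos(a),np.sin(a)])
E
python3 - <<'E'
from h import *
release(1,4)
go(*(bay(1)+ex*4),340)
TH=1.325
x,y=knob(TH); print(x,y,R0)
q=r.solve_ik([x,y,340],down(PI+YAW+TH)); print(np.round(q,2))
r.move_pose([x,y,340],down(PI+YAW+TH)); print(np.round(r.current_qpos(),2))
snap('top','t6');snap('side','s6')
f=dict(np.load('pics/side0.npz'))
E
python3 - <<'E'
import cv2
a=cv2.imread('pics/s6.png')[100:390,150:410]
cv2.imwrite('pics/s6c.png',cv2.resize(a,None,fx=2,fy=2,interpolation=cv2.INTER_CUBIC))
a=cv2.imread('pics/t6.png')[150:310,250:450]
cv2.imwrite('pics/t6c.png',cv2.resize(a,None,fx=3,fy=3,interpolation=cv2.INTER_CUBIC))
E
```

```text
released t 41.4 p [491.4  15.6 269.6] F [-0.5 -0.2 -1. ] w 46.1
615.9333689310885 -185.9417492712609 3.1204918896941747
[-0.36  0.27  1.46 -0.    1.41 -0.09]
[-0.36  0.27  1.47  0.    1.41 -0.09]
```

View pics/s6c.png

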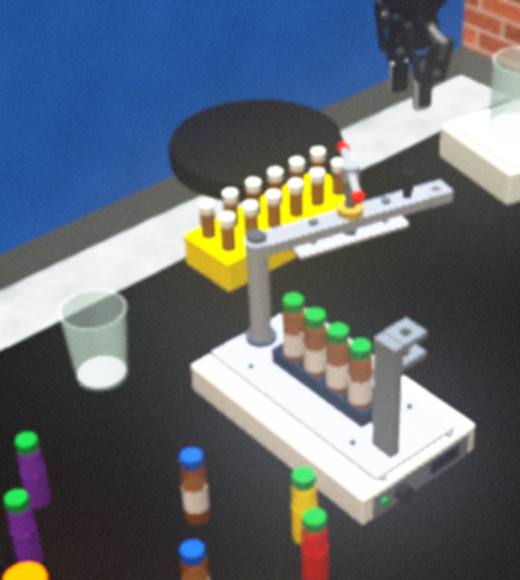

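View pics/t6c.png

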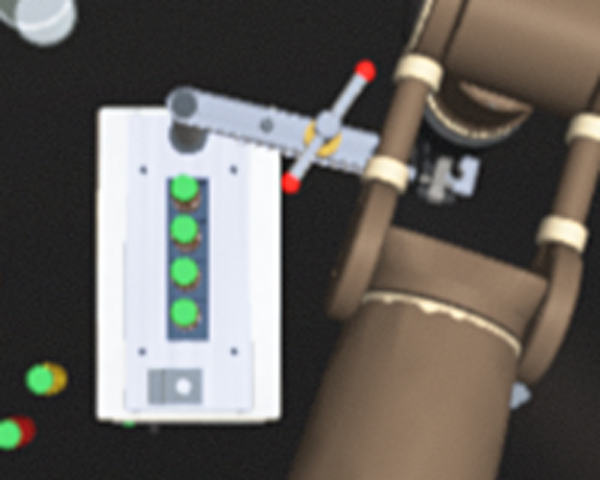

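```bash
python3 - <<'E'
from h import *
TH=1.325
x,y=knob(TH)
go(x,y,250,200); go(x,y,214,60); r.hold(.2); st()
r.grip(5,40); st('grip')
print(np.round(r.current_moment(),2))
snap('side','s7')
E
python3 - <<'E'
import cv2
a=cv2.imread('pics/s7.png')[100:390,150:450]
cv2.imwrite('pics/s7c.png',cv2.resize(a,None,fx=2,fy=2,interpolation=cv2.INTER_CUBIC))
E
```

```text
t 44.9 p [ 616.3 -186.1  214.6] F [ 0.5 -0.6  0.1] w 46.1
grip t 45.3 p [ 616.4 -186.1  214.6] F [ 0.6 -0.8  0.2] w 14.8
[-0.05 -0.1  -0.02]
```

View pics/s7c.png

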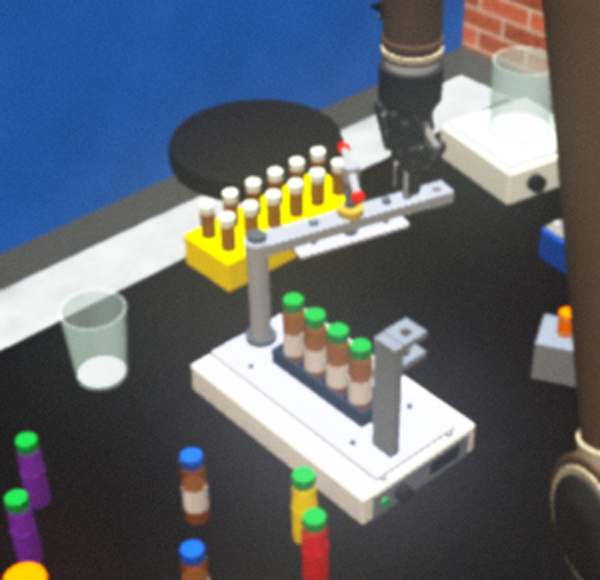

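Run:
```python
from h import *
for th in np.linspace(1.325,0.1,11)[1:]:
    x,y=knob(th)
    go(x,y,214,150,PI+YAW+th); F=r.current_force()
    print(round(th,2),np.round(F,1),np.round(r.current_ee_pos(),1))
    if np.linalg.norm(F)>40: break
```

```text
1.2 [-0.5  1.5  2.8] [ 591.8 -177.5  214.5]
1.08 [0.6 1.7 3.2] [ 569.8 -166.6  214.5]
0.96 [-0.1  1.9  3.4] [ 549.2 -153.   214.5]
0.84 [1.5 3.1 4.4] [ 530.3 -136.9  214.5]
0.71 [3.2 2.9 4.2] [ 513.4 -118.7  214.5]
0.59 [4.3 2.8 2.7] [499.  -98.5 214.5]
0.47 [3.4 3.4 2.8] [487.  -76.7 214.5]
0.35 [3.7 1.9 1.4] [477.9 -53.6 214.5]
0.22 [4.5 2.7 0.8] [471.6 -29.5 214.5]
0.1 [5.2 2.6 1.3] [468.3  -4.9 214.5]
```

```bash
python3 - <<'E'
from h import *
for th in (0.06,0.03,0.015,0.005,-0.005,-0.012,-0.02,-.028,-.036):
    x,y=knob(th)
    go(x,y,214,40); r.hold(.2); F=r.current_force()
    print(round(th,3),np.round(F,1),np.round(r.current_ee_pos(),1))
    if abs(F@np.append(ey,0))>18: break
snap('side','s8'); snap('top','t8')
E
python3 - <<'E'
import cv2
a=cv2.imread('pics/s8.png')[100:390,150:450]
cv2.imwrite('pics/s8c.png',cv2.resize(a,None,fx=2,fy=2,interpolation=cv2.INTER_CUBIC))
E
```

```text
0.06 [ 5.  -1.1  1.2] [467.9   2.2 214.5]
0.03 [ 5.9 -0.4  1.7] [467.4   8.5 214.5]
0.015 [ 6.2 -1.4  1. ] [467.1  11.8 214.5]
0.005 [ 5.4 -0.2  1. ] [467.1  13.9 214.5]
-0.005 [ 5.7 -5.5  0.4] [467.1  14.  214.5]
-0.012 [  5.1 -10.    1.7] [467.1  14.  214.5]
-0.02 [  5.5 -15.7   1.5] [467.1  14.1 214.5]
-0.028 [  5.3 -20.3   2. ] [467.1  14.  214.5]
```

View pics/s8c.png

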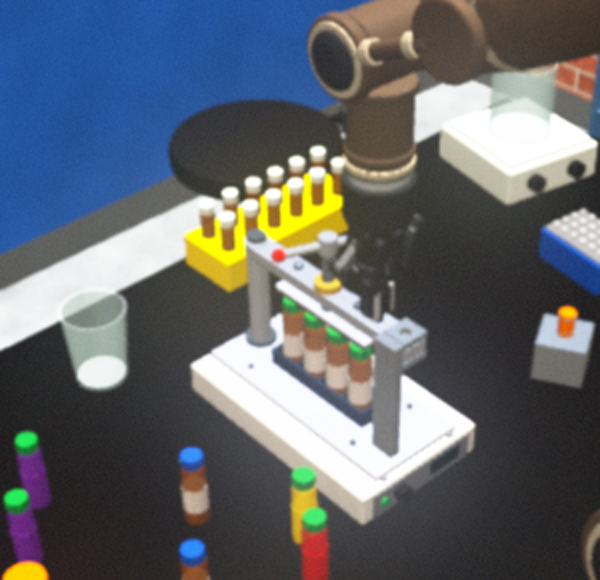

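```bash
python3 - <<'E'
from h import *
x,y=knob(-.005); go(x,y,214,40)
r.grip(40); go(467,14,270,120); go(467,14,340,250)
go(440,-200,340,350); st()
snap('side','s9'); snap('top','t9')
E
python3 - <<'E'
import cv2
a=cv2.imread('pics/s9.png')[230:300,330:380]
cv2.imwrite('pics/s9c.png',cv2.resize(a,None,fx=8,fy=8,interpolation=cv2.INTER_CUBIC))
a=cv2.imread('pics/t9.png')[170:300,280:350]
cv2.imwrite('pics/t9c.png',cv2.resize(a,None,fx=6,fy=6,interpolation=cv2.INTER_CUBIC)[:,:]) if 0 else cv2.imwrite('pics/t9c.png',cv2.resize(a,None,fx=4.5,fy=4.5,interpolation=cv2.INTER_CUBIC))
E
```

```text
t 54.8 p [ 439.2 -198.9  338.4] F [-0.9  0.7 -0.6] w 39.8
```

View pics/s9c.png

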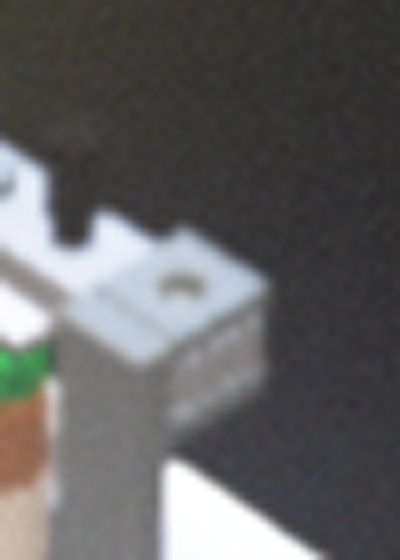

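View pics/t9c.png

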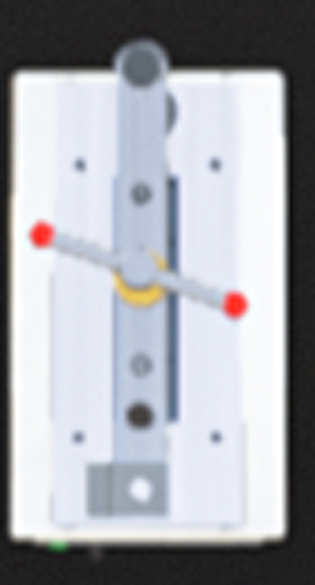

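View pics/t9.png

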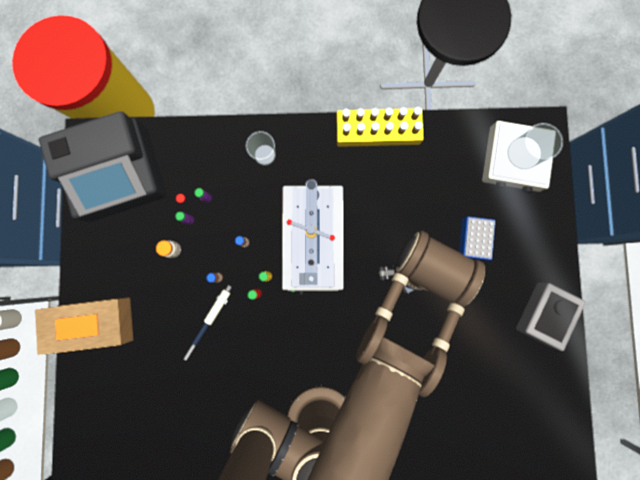

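Run:
```python
from h import *
f=dict(np.load('pics/t9.npz'));g=dict(np.load('pics/s9.npz'))
def darkc(f,c,w,z,thr):
    gr=cv2.cvtColor(f['img'],cv2.COLOR_BGR2GRAY).astype(float)
    u0,v0=int(round(c[0])),int(round(c[1])); a=gr[v0-w:v0+w+1,u0-w:u0+w+1]
    wt=np.clip((a-thr)*np.sign(thr and 1),0,None) if thr>0 else np.clip(-thr-a,0,None)
    vv,uu=np.mgrid[v0-w:v0+w+1,u0-w:u0+w+1]
    u,v=(uu*wt).sum()/wt.sum(),(vv*wt).sum()/wt.sum()
    return (u,v),ray(f,u,v,z)[:2].round(1)
gr=cv2.cvtColor(f['img'],cv2.COLOR_BGR2GRAY);print(gr[274:283,305:317])
gg=cv2.cvtColor(g['img'],cv2.COLOR_BGR2GRAY);print(gg[261:270,346:359])
print('fork top',darkc(f,(310.7,278.3),3,214.6,185))
print('fork top guess',ray(f,310.7,278.3,214.6).round(1),'side',ray(g,352.1,265.4,214.6).round(1))
print('knob top',darkc(f,(310.7,261.8),3,242,-110), 'robot 467.1,14.0')
for n in('t6','s6'):
    F=dict(np.load(f'pics/{n}.npz')); hsv=cv2.cvtColor(F['img'],cv2.COLOR_BGR2HSV); m=cv2.inRange(hsv,(45,120,60),(75,255,255));W=cloud(F)
    k,l,s,c=cv2.connectedComponentsWithStats(m)
    for i in range(1,k):
        if s[i,4]<15: continue
        P=ray(F,*c[i],156 if n[0]=='s' else 158)
        if 450<P[0]<640 and abs(P[1])<60: print(n,P.round(1),np.nanmedian(W[l==i],0).round(0),s[i,4])
# block/pin now
for n,F in(('t',f),('s',g)):
    hsv=cv2.cvtColor(F['img'],cv2.COLOR_BGR2HSV);m=cv2.inRange(hsv,(8,150,120),(22,255,255));k,l,s,c=cv2.connectedComponentsWithStats(m);W=cloud(F)
    for i in range(1,k):
        P=np.nanmedian(W[l==i],0)
        if 300<P[0]<520 and -400<P[1]<-150 and s[i,4]>8: print(n,'pin',c[i],P.round(1),s[i,4])
```

```text
[[160 166 165 162 162 162 163 165 165 164 163 170]
 [161 164 165 162 165 169 171 165 162 164 163 171]
 [162 166 164 164 181 207 206 186 166 163 161 170]
 [162 165 164 173 207 236 237 223 186 165 161 169]
 [161 167 164 181 226 241 242 235 201 167 160 169]
 [163 167 162 178 221 238 242 235 198 164 158 166]
 [162 165 163 167 190 217 230 223 183 159 160 166]
 [163 166 163 162 164 174 192 189 168 160 161 167]
 [162 164 163 163 159 159 164 165 161 160 160 167]]
[[236 231 219 203 202 202 206 208 201 187 169 133  94]
 [230 223 215 210 206 203 202 204 204 204 196 177 147]
 [216 209 208 205 201 194 191 191 201 201 202 198 188]
 [206 208 207 198 181 163 157 161 171 187 201 204 199]
 [208 205 203 187 157 141 136 133 141 169 194 201 204]
 [206 207 207 193 164 164 166 157 147 171 196 204 204]
 [202 204 207 203 190 195 200 193 183 189 199 204 199]
 [192 200 205 205 204 208 209 205 202 201 199 192 177]
 [194 192 194 201 207 205 207 207 203 197 175 159 140]]
fork top ((np.float64(310.7643229166667), np.float64(278.2994791666667)), array([423.4,  17.2]))
fork top guess [423.4  17.4 214.6] side [424.9  14.1 214.6]
knob top ((np.float64(310.58943781942077), np.float64(261.9931856899489)), array([464.7,  16.1])) robot 467.1,14.0
t6 [602.6  15.3 158. ] [603.  15. 157.] 60
t6 [565.3  16.2 158. ] [565.  16. 157.] 64
t6 [526.8  16.7 158. ] [527.  17. 157.] 65
t6 [489.8  18.  158. ] [489.  17. 157.] 59
s6 [605.5  11.5 156. ] [604.  14. 158.] 79
s6 [566.6  12.4 156. ] [564.  14. 159.] 82
s6 [527.4  13.1 156. ] [526.  15. 158.] 85
s6 [489.4  14.6 156. ] [487.  16. 158.] 89
s pin [432.88541667 259.91666667] [ 415.3 -270.1   77.2] 96
```

```bash
python3 - <<'E'
from h import *
x,y=418,-273
r.move_pose([x,y,200],down(PI+YAW)); r.grip(44,60)
go(x,y,100,200); r.hold(.2); s=snap('side','s10'); go(x,y,63,50); r.hold(.2); st('pre')
r.grip(8,60); st('grip')
go(x,y,90,60); r.hold(.1); st('lift'); go(x,y,200,200); go(x,y,300,200); r.hold(.3); st('up')
snap('side','s11'); snap('top','t11')
E
python3 - <<'E'
import cv2
a=cv2.imread('pics/s11.png')[100:390,250:550]
cv2.imwrite('pics/s11c.png',cv2.resize(a,None,fx=2,fy=2,interpolation=cv2.INTER_CUBIC))
a=cv2.imread('pics/s10.png')[100:390,250:550]
cv2.imwrite('pics/s10c.png',cv2.resize(a,None,fx=2,fy=2,interpolation=cv2.INTER_CUBIC))
E
```

```text
pre t 57.8 p [ 418.3 -273.2   63.4] F [-0.5  0.2  0.2] w 44.2
grip t 58.2 p [ 418.5 -273.9   63.6] F [-1.3 -2.8  1.4] w 20.5
lift t 58.9 p [ 417.9 -272.8   89.9] F [ 1.1 -1.7  0.1] w 20.7
up t 60.5 p [ 417.4 -272.6  298.6] F [ 0.5  0.  -0.8] w 20.1
```

View pics/s11c.png

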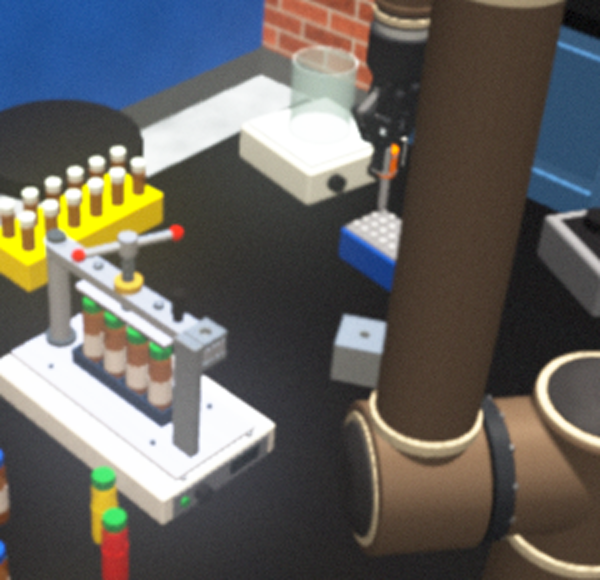

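View pics/s10c.png

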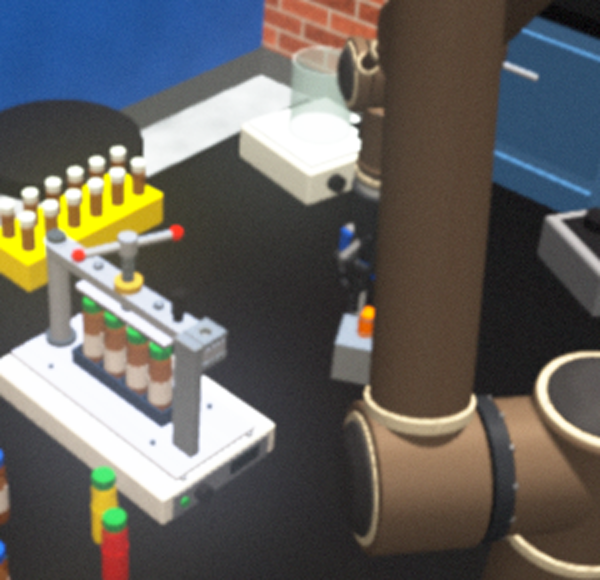

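```bash
python3 - <<'E'
from h import *
go(424.2,15,305,200); go(424.2,15,281,80); r.hold(.4); st()
snap('side','s12'); snap('top','t12')
E
python3 - <<'E'
import cv2
a=cv2.imread('pics/s12.png')[190:300,310:420]
cv2.imwrite('pics/s12c.png',cv2.resize(a,None,fx=5,fy=5,interpolation=cv2.INTER_CUBIC))
E
```

```text
t 63.1 p [424.4  15.  281.3] F [-0.6  0.3 -1.2] w 20.2
```

View pics/s12c.png

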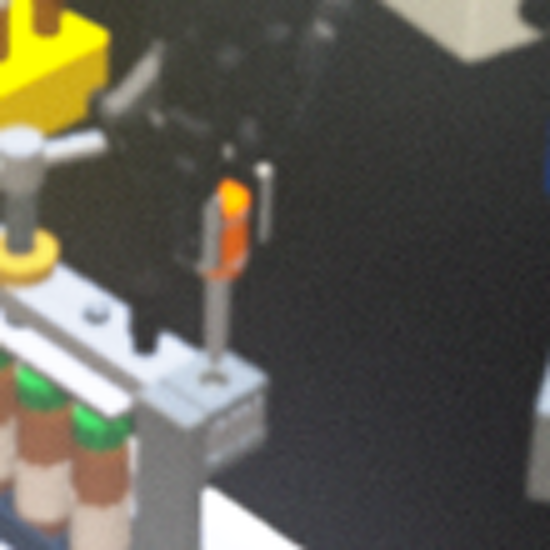

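Run:
```python
from h import *
g=dict(np.load('pics/s12.npz')); p=proj(g,[[424.2,15,214.6],[424.2,15,222]]); print((p[1]-p[0])*5)
for z in (274,270,266,262,258,254,250,246,242,238):
    go(424.2,15,z,40); r.hold(.15); F=r.current_force(); P=r.current_ee_pos(); print(z,np.round(F,1),np.round(P,1))
    if abs(F[2])>12 : break
```

```text
[  0.5742044  -13.88501801]
274 [ 0.8 -0.4 -1. ] [424.3  15.  274. ]
270 [-0.1 -0.3 -0.9] [424.2  15.  270. ]
266 [ 0.9 -0.5 -0.9] [424.2  15.  266. ]
262 [ 0.4  1.1 -1. ] [424.2  15.  262. ]
258 [-0.4 -0.1 -0.8] [424.1  15.  257.9]
254 [-0.4  0.2 -0.3] [424.2  15.  253.9]
250 [-0.2 -0.2 -0.3] [424.2  15.  249.9]
246 [ 0.1  1.1 -0.9] [424.1  15.  245.9]
242 [ 0.2  0.2 -0.7] [424.2  14.9 241.9]
238 [-0.5  1.3 -0.7] [424.2  14.9 238. ]
```

```bash
python3 - <<'E'
from h import *
for z in (234,230,227,225,223.5,222,220.5,219,217.5,216):
    go(424.2,15,z,40); r.hold(.15); F=r.current_force(); P=r.current_ee_pos(); print(z,np.round(F,1),np.round(P,1))
    if abs(F[2])>15 : break
snap('side','s13')
E
python3 - <<'E'
import cv2
a=cv2.imread('pics/s13.png')[190:300,310:420]
cv2.imwrite('pics/s13c.png',cv2.resize(a,None,fx=5,fy=5,interpolation=cv2.INTER_CUBIC))
E
```

```text
234 [-0.4  0.2 -1.5] [424.2  15.  234. ]
230 [-0.8  0.9 -1.1] [424.2  15.  229.9]
227 [-0.7 -0.6 -1.9] [424.1  15.  226.9]
225 [-0.5 -0.4 -0.3] [424.2  15.  225. ]
223.5 [-0.6  0.4 -0.7] [424.2  15.  223.5]
222 [-2.4  1.2  5.8] [424.4  15.  223. ]
220.5 [-5.3  0.6 12.2] [424.5  15.  222.9]
219 [-9.6  1.3 19.9] [424.6  15.  222.9]
```

View pics/s13c.png

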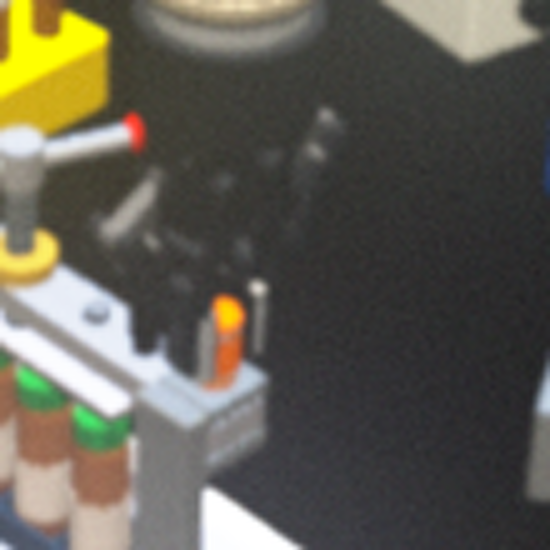

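Run:
```python
from h import *
go(424.2,15,222.5,40); r.grip(44); st(); go(424.2,15,262,100); go(424.2,15,345,250); go(424.2,-130,345,300); r.hold(.3)
f=snap('top','t14'); g=snap('side','s14')
for n,F,W in(('t',f,cloud(f)),('s',g,cloud(g))):
    hsv=cv2.cvtColor(F['img'],cv2.COLOR_BGR2HSV);m=cv2.inRange(hsv,(0,180,120),(5,255,255))|cv2.inRange(hsv,(175,180,120),(180,255,255));k,l,s,c=cv2.connectedComponentsWithStats(m)
    for i in range(1,k):
        P=np.nanmedian(W[l==i],0)
        if 440<P[0]<650 and -100<P[1]<100 and s[i,4]>8: print(n,'ball',c[i].round(1),P.round(1),s[i,4],ray(F,*c[i],263).round(1))
    m=cv2.inRange(hsv,(8,150,120),(22,255,255));k,l,s,c=cv2.connectedComponentsWithStats(m)
    for i in range(1,k):
        P=np.nanmedian(W[l==i],0)
        if 380<P[0]<470 and -60<P[1]<100 and s[i,4]>8: print(n,'pin',c[i],P.round(1),s[i,4],ray(F,*c[i],249).round(1))
a=g['img'][150:300,230:410]
cv2.imwrite('pics/s14c.png',cv2.resize(a,None,fx=4,fy=4,interpolation=cv2.INTER_CUBIC))
a=f['img'][170:300,270:360]
cv2.imwrite('pics/t14c.png',cv2.resize(a,None,fx=4.5,fy=4.5,interpolation=cv2.INTER_CUBIC))
```

```text
t 71.1 p [424.   14.9 222. ] F [ 0.  -0.1 -0.2] w 44.3
t ball [288.9 221.7] [564.4  67.2 269.6] 9 [565.9  68.  263. ]
t ball [331.9 237.4] [524.4 -38.7 271.2] 11 [524.3 -38.7 263. ]
t pin [309.94444444 278.94444444] [420.9  18.2 248.6] 18 [422.3  18.3 249. ]
s ball [338.4 215.3] [523.1 -40.2 268.5] 35 [527.9 -47.2 263. ]
s ball [289.  227.5] [561.4  68.8 269.2] 16 [567.8  62.9 263. ]
s pin [352.63333333 256.81666667] [420.   17.8 236.9] 120 [414.4  25.1 249. ]
```

View pics/s14c.png

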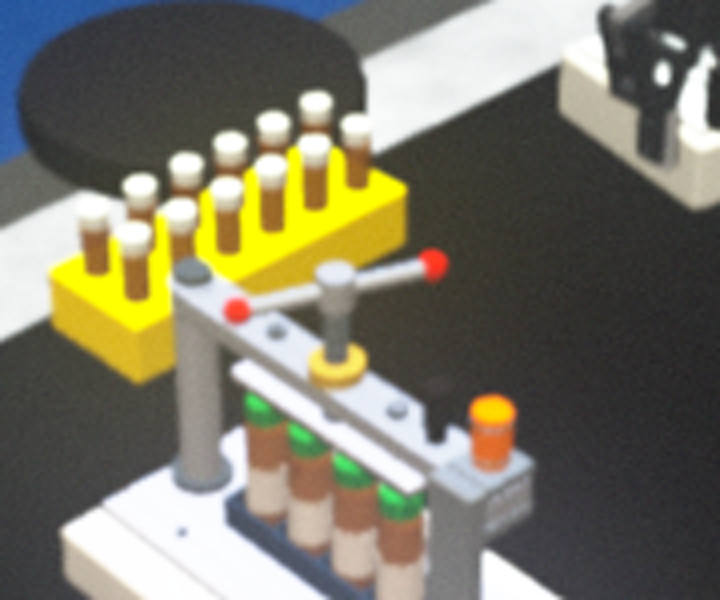

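View pics/t14c.png

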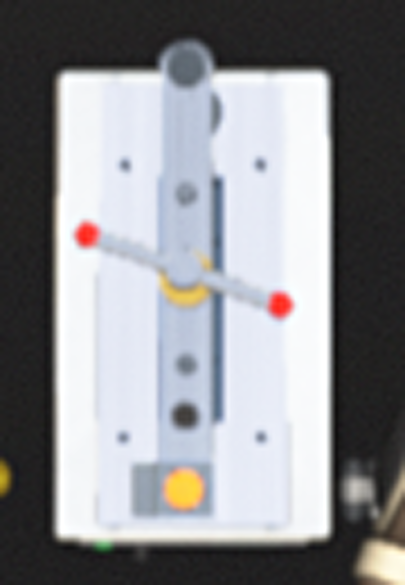

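```bash
cat >> h.py <<'E'
HUB=np.array([545.8,12.5])
def hubq(z,q6,hub=None):
    h=HUB if hub is None else hub
    q=np.array(r.solve_ik([h[0],h[1],z],down(PI+YAW)),float)
    q[5]=q6
    return q
E
python3 - <<'E'
from h import *
go(424.2,-130,370,200)
r.grip(44,100)
q=hubq(370,-2.80); print(np.round(q,3)); r.set_joints(q); st(); print(r.current_eef_rot())
r.set_joints(hubq(290,-2.80)); r.hold(.2); st(); print(r.current_eef_rot(),r.current_qpos())
f=snap('top','t15'); g=snap('side','s15')
a=g['img'][150:300,230:410]
cv2.imwrite('pics/s15c.png',cv2.resize(a,None,fx=4,fy=4,interpolation=cv2.INTER_CUBIC))
E
```

```text
[-0.057  0.057  1.65  -0.     1.434 -2.8  ]
 t 77.0 p [545.8  12.4 370. ] F [-0.1  1.1 -0.1] w 43.9
[-1.57084021e+00  4.06801213e-05  1.17204298e+00]
 t 77.6 p [547.7  12.4 293. ] F [ 0.  -0.8  0.4] w 43.8
[-1.57590621 -0.00184034  1.17226461] [-5.69257271e-02  1.02942174e-01  1.75336326e+00  2.31450091e-05
  1.27985608e+00 -2.79998855e+00]
```

View pics/s15c.png

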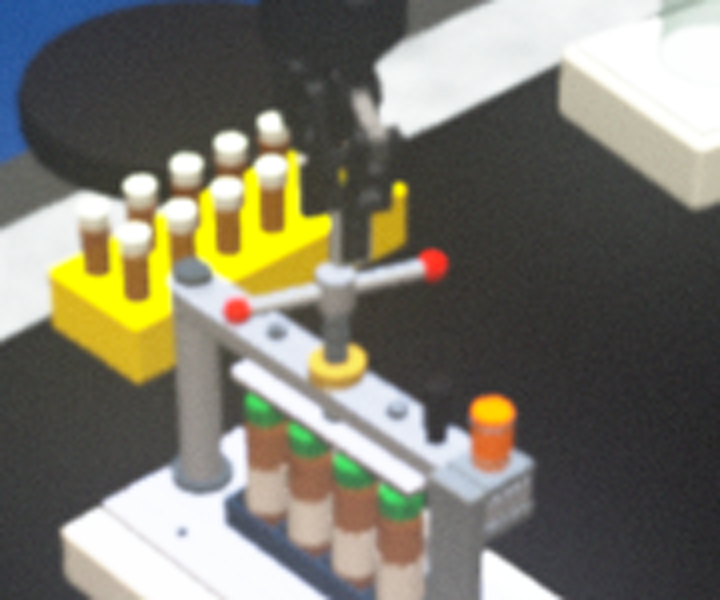

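Run:
```python
from h import *
r.set_joints(hubq(262,-2.80)); r.hold(.2); r.set_joints(hubq(246,-2.80)); r.hold(.3); st()
r.grip(8,100); st('grip'); print(np.round(r.current_moment(),2))
q0=-2.8;z0=246
for q6 in (-2.5,-2.0,-1.2):
    r.set_joints(hubq(z0-5*(q6-q0)/(2*PI),q6)); st(q6); print(np.round(r.current_moment(),2),np.round(r.current_effort()[5],2))
f=snap('top','t16'); g=snap('side','s16')
a=g['img'][150:300,230:410]
cv2.imwrite('pics/s16c.png',cv2.resize(a,None,fx=4,fy=4,interpolation=cv2.INTER_CUBIC))
```

```text
t 78.7 p [546.2  12.5 246.6] F [ 0.1 -0.5  0.1] w 44.0
grip t 79.0 p [546.2  12.4 246.6] F [0.1 0.3 2.9] w 19.3
[-0.02  0.02 -0.02]
-2.5 t 79.4 p [546.2  12.5 246.4] F [0.2 0.  4.4] w 19.3
[ 0.    0.09 -0.14] -0.13
-2.0 t 80.0 p [546.2  12.4 245.9] F [-0.6 -0.3  5.2] w 19.3
[-0.06  0.02 -0.01] -0.06
-1.2 t 80.8 p [546.3  12.4 245.3] F [-1.  -0.8  4.8] w 19.1
[-0.04  0.01  0.02] 0.03
```

View pics/s16c.png

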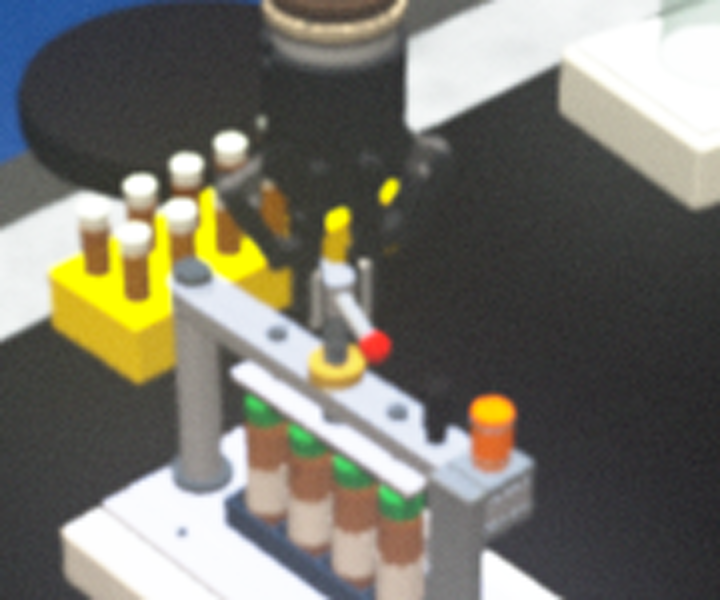

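```bash
cat >> h.py <<'E'
def stroke(qa,qb,z0):
    n=max(1,int(np.ceil(abs(qb-qa)/1.0)))
    for q6 in np.linspace(qa,qb,n+1)[1:]:
        r.set_joints(hubq(z0-5*(q6-qa)/(2*PI),q6)); m=r.current_moment(); print(round(q6,2),'m',np.round(m,2),'F',np.round(r.current_force(),1),'q6',round(r.current_qpos()[5],3),'w',round(r.current_grip_width(),1),round(r.current_clock(),1))
def regrasp(qb,qa,z):
    r.grip(44); r.set_joints(hubq(z+50,qb)); r.set_joints(hubq(z+50,qa)); r.set_joints(hubq(z+15,qa)); r.hold(.2); r.set_joints(hubq(z,qa)); r.hold(.2); r.grip(8,100); st('regrasp')
E
python3 - <<'E'
from h import *
z=246-5*1.6/(2*PI)
stroke(-1.2,2.8,z); z-=5*4/(2*PI)
regrasp(2.8,2.8-PI,z)
snap('side','s17')
stroke(2.8-PI,2.8,z)
g=snap('side','s18'); f=snap('top','t18')
a=g['img'][150:300,230:410]
cv2.imwrite('pics/s18c.png',cv2.resize(a,None,fx=4,fy=4,interpolation=cv2.INTER_CUBIC))
E
```

```text
-0.2 m [-0.07  0.07  0.09] F [-0.3 -0.4  5. ] q6 -0.203 w 19.7 81.8
0.8 m [-0.1   0.07  0.02] F [-0.1 -0.6  5.8] q6 0.797 w 19.4 82.8
1.8 m [-0.15  0.11  0.04] F [-0.4 -1.1  5.1] q6 1.797 w 19.2 83.7
2.8 m [-0.04  0.13  0.02] F [-0.5  0.6  5.7] q6 2.797 w 19.2 84.6
regrasp t 89.2 p [546.2  12.5 242.3] F [-0.3  0.5  3.5] w 19.6
0.44 m [ 0.05  0.11 -0.04] F [-0.7 -0.7  5.3] q6 0.443 w 19.0 90.0
1.23 m [-0.01  0.11  0.04] F [ 0.1 -0.2  5.3] q6 1.228 w 19.4 90.8
2.01 m [-0.11  0.07  0.09] F [-0.1 -0.   4.8] q6 2.013 w 19.2 91.6
2.8 m [-0.1   0.18  0.03] F [-0.7 -1.2  5.3] q6 2.799 w 19.2 92.4
```

View pics/s18c.png

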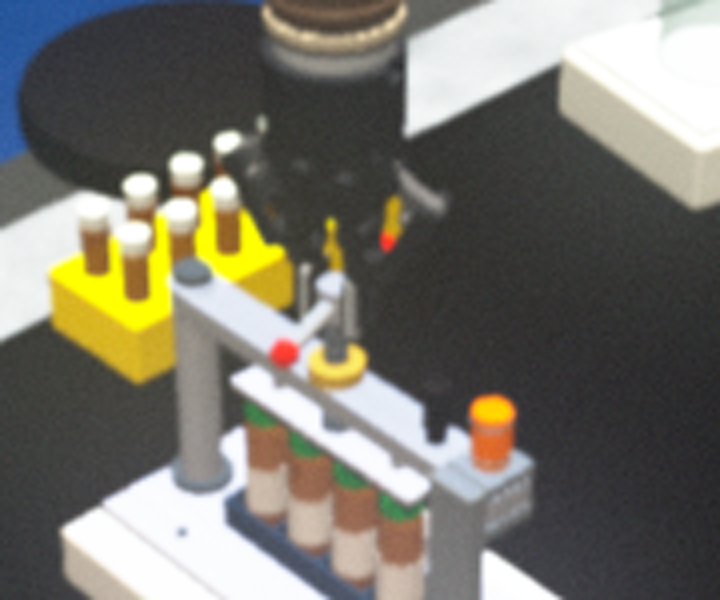

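Run:
```python
from h import *
z=246-5*(5.6+PI)/(2*PI)
regrasp(2.8,2.8-PI,z); stroke(2.8-PI,2.8,z); z-=2.5
g=snap('side','s19'); f=snap('top','t19')
a=g['img'][150:300,230:410]
cv2.imwrite('pics/s19c.png',cv2.resize(a,None,fx=4,fy=4,interpolation=cv2.INTER_CUBIC))
```

```text
regrasp t 97.1 p [546.2  12.5 239.8] F [0.2 0.4 3.5] w 19.5
0.44 m [0.05 0.11 0.05] F [-0.  -0.4  4.7] q6 0.443 w 18.9 97.8
1.23 m [-0.06  0.06  0.07] F [0.  1.1 5.8] q6 1.228 w 19.4 98.6
2.01 m [-0.12  0.1   0.08] F [-0.3 -0.4  5.5] q6 2.013 w 19.2 99.4
2.8 m [-0.06  0.22  0.01] F [-1.6 -0.5  6.6] q6 2.799 w 19.6 100.2
```

View pics/s19c.png

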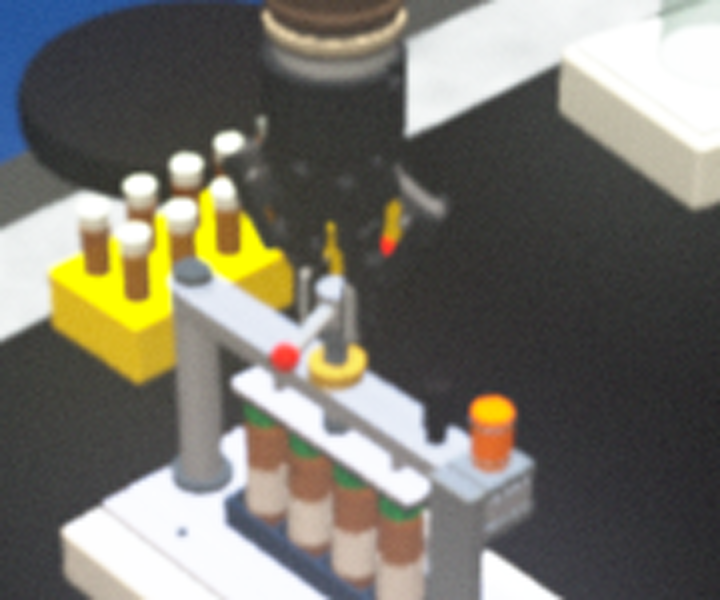

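```bash
cat >> h.py <<'E'
def stroke2(qa,qb,z0,step=0.3):
    n=int(np.ceil(abs(qb-qa)/step))
    for q6 in np.linspace(qa,qb,n+1)[1:]:
        r.set_joints(hubq(z0-5*(q6-qa)/(2*PI),q6)); m=r.current_moment(); e=r.current_effort()[5]; a=r.current_qpos()[5]
        print(round(q6,2),'mz',round(m[2],2),'e',round(e,2),'Fz',np.round(r.current_force()[2],1),'lag',round(q6-a,3),'w',round(r.current_grip_width(),1),round(r.current_clock(),1))
        if abs(m[2])>1.2: print('STOP');return q6
    return None
E
python3 - <<'E'
from h import *
z=246-5*(5.6+2*PI)/(2*PI)
regrasp(2.8,2.8-PI,z); print(stroke2(2.8-PI,2.8,z))
g=snap('side','s20'); f=snap('top','t20')
a=g['img'][150:300,230:410]
cv2.imwrite('pics/s20c.png',cv2.resize(a,None,fx=4,fy=4,interpolation=cv2.INTER_CUBIC))
E
```

```text
regrasp t 104.9 p [546.2  12.5 237.3] F [-0.6  0.   2.6] w 19.1
-0.06 mz -0.18 e -0.15 Fz 4.2 lag 0.002 w 19.4 105.2
0.23 mz -0.19 e -0.14 Fz 3.2 lag 0.002 w 19.4 105.6
0.52 mz -0.18 e -0.15 Fz 5.1 lag 0.002 w 19.3 106.0
0.8 mz -0.22 e -0.15 Fz 5.0 lag 0.002 w 19.3 106.4
1.09 mz -0.15 e -0.15 Fz 6.9 lag 0.002 w 19.3 106.7
1.37 mz -0.15 e -0.15 Fz 5.5 lag 0.002 w 19.2 107.1
1.66 mz 0.88 e 0.85 Fz 5.6 lag 0.005 w 19.0 107.5
1.94 mz 0.71 e 0.72 Fz 1.5 lag 0.005 w 19.6 107.9
2.23 mz 1.65 e 1.66 Fz 5.9 lag 0.008 w 19.3 108.2
STOP
2.2288013357109464
```

View pics/s20c.png

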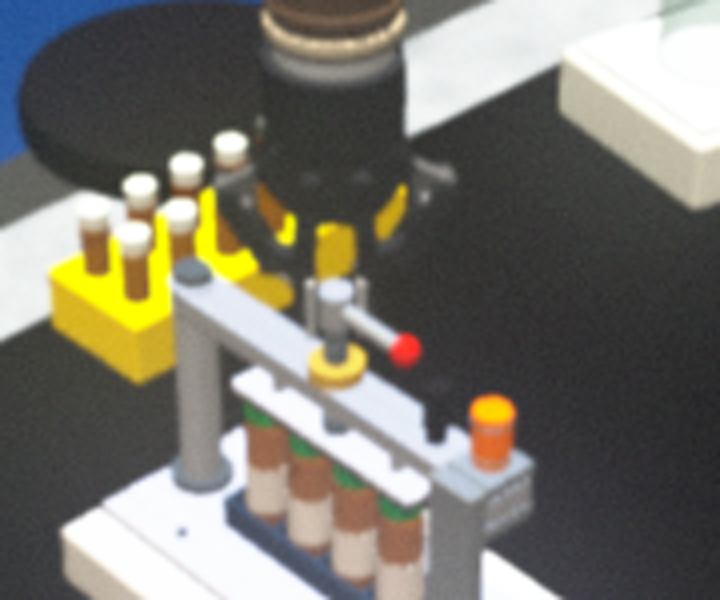

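Run:
```python
from h import *
q=r.current_qpos(); z=r.current_ee_pos()[2]
r.grip(44); r.set_joints(hubq(z+20,q[5])); r.set_joints(hubq(370,q[5])); go(440,-250,370,300); r.hold(.3); st()
f=snap('top','t21'); g=snap('side','s21')
a=g['img'][150:300,230:410]
cv2.imwrite('pics/s21c.png',cv2.resize(a,None,fx=4,fy=4,interpolation=cv2.INTER_CUBIC))
for n,F,W in(('t',f,cloud(f)),('s',g,cloud(g))):
    hsv=cv2.cvtColor(F['img'],cv2.COLOR_BGR2HSV);m=cv2.inRange(hsv,(0,180,120),(5,255,255))|cv2.inRange(hsv,(175,180,120),(180,255,255));k,l,s,c=cv2.connectedComponentsWithStats(m)
    for i in range(1,k):
        P=np.nanmedian(W[l==i],0)
        if 440<P[0]<650 and -100<P[1]<100 and s[i,4]>4: print(n,'ball',c[i].round(1),P.round(1),s[i,4],ray(F,*c[i],253).round(1))
    m=cv2.inRange(hsv,(8,150,120),(22,255,255));k,l,s,c=cv2.connectedComponentsWithStats(m)
    for i in range(1,k):
        P=np.nanmedian(W[l==i],0)
        if 380<P[0]<470 and -60<P[1]<100 and s[i,4]>8: print(n,'pin',c[i],P.round(1),s[i,4],ray(F,*c[i],249).round(1))
a=f['img'][160:320,160:440]
cv2.imwrite('pics/t21c.png',cv2.resize(a,None,fx=2.85,fy=2.85,interpolation=cv2.INTER_CUBIC))
```

```text
t 110.9 p [ 440.4 -249.1  370.1] F [ 0.1 -0.4 -0.1] w 43.9
t ball [310.5 207.2] [602.2  13.3 259.7] 10 [602.8  13.5 253. ]
t ball [310.5 253. ] [486.6  15.4 259.2] 12 [486.9  15.6 253. ]
t pin [310.66666667 279.73333333] [419.5  15.7 249.7] 15 [420.3  16.5 249. ]
s ball [331.9 236.8] [485.4  16.  257.5] 37 [489.8  10.3 253. ]
s pin [352.68333333 256.69166667] [420.   18.1 238.2] 120 [414.6  24.7 249. ]
```

View pics/s21c.png

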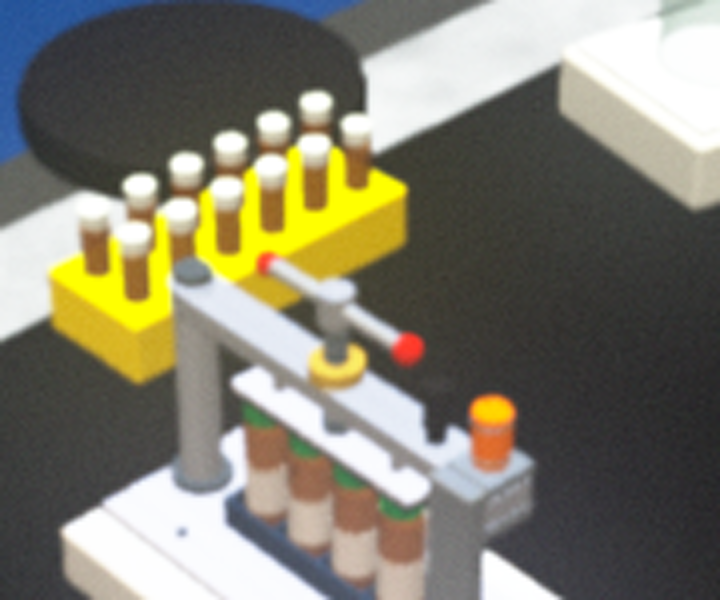

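View pics/t21c.png

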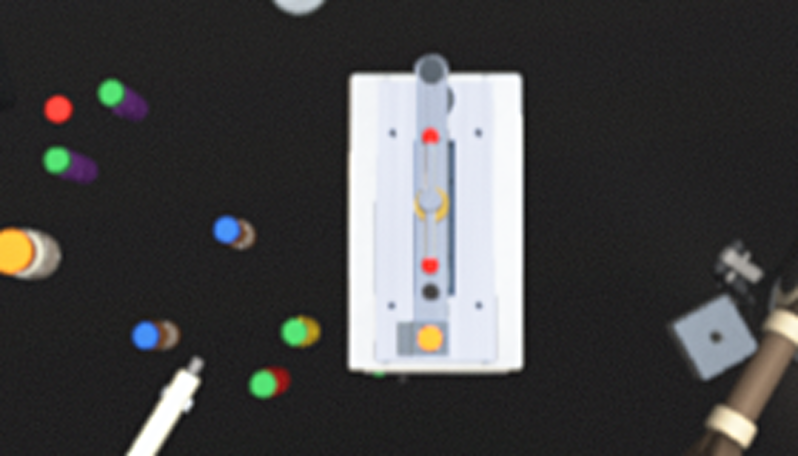

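Run:
```python
from h import *
r.finish_job(); st()
```

```text
the job is handed in; nothing more can be done
the job is handed in; nothing more can be done
```

I finished the whole sequence and handed the job in at about 111 s of the 210 s allowed; the hand-in reports no verdict.

**What I did**
- I stood the four amber vials with green caps in bays 4 to 1. I left the purple, yellow and red look-alikes and the two blue-capped vials alone.
- I swung the bridge shut until it met its stop, with about 20 N of contact force.
- I moved the pin from the block into the fork and pushed it until its head seated, at about 20 N.
- I turned the T-handle clockwise by its hub in four strokes until it met its stop. The torque jumped there and the pads slipped.

**Last checks**
- **T-handle:** it turned about 13.7 rad by the wrist and 13.8 rad by the bar's angle in the pictures. The bar ended at about 252 mm, against 252.5 mm expected when fully down. I could not read the screw angle directly.
- **Pin, bridge and vials:** in the last pictures the pin head sits on the fork and the bridge is shut. The vials stand upright under the plate.
- **Bystanders:** the blue-capped vials look unmoved by eye in both views. I did not measure any bystander, and the tip box and beaker were mostly outside my last close-ups. The parking block, now without its pin, stands where it was.
- **Disagreement:** the top and side cameras differed by about 3 to 4 mm across the shaker (along y). I used a value between them, in line with where the gripper met the knob at the bridge's stop, and the pin went in without sideways force.

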